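# Lock the pastry sheeter's handwheel for cleaning

### The arm

A 6-joint arm with a two-finger parallel gripper is mounted at the origin on the work surface. World frame = base frame: x ahead of the robot, y to its left, z up, the work surface at z = 0. Lengths are in m, angles in degrees, forces in N, time in s.
With the tool pointing down it reaches from about 0.35 to 0.875 m from the base axis. Payload 15.5 kg.
Tool frame: the origin (TCP) lies on the centre line of the jaws, within the pads' length; the fingertips stand 19 mm ahead of it and the grasp point (between the pads) is the TCP; z points along the fingers, y is the direction in which the jaws open and shut (so a half turn about z gives the same grasp; the last joint's range is limited). The gripper opens to 85 mm and grips with 20 to 120 N. Pads are 22 mm wide; open, the fingers measure 114 mm over their backs; the gripper's body (76 mm by 85 mm) begins 54 mm behind the grasp point. The pads swing forward as they close: fully open they stand 13 mm farther back than shut.
Start: joints at [-72.049, 28.281, 77.091, -0, 74.628, -5.472], TCP at [0.248, -0.573, 0.212] pointing down, gripper open.
Joint ranges: [-166.48, 166.48], [-47.26, 123.95], [12.59, 153.08], [-70.14, 250.14], [6.76, 159.57], [-176.63, 176.63]. Speed limits (degrees/s): [108.29, 108.29, 147.25, 172.46, 172.46, 172.46].

### API

Orientations are given as a 3x3 rotation matrix whose columns are the frame's x, y, z axes.
In Python, from rig import ctrl, snapshot, calibration, hand_in gives the robot as it stands.
- The arm moves only by the tool apply_moves, never from a script. Its argument "series" is a list of rows, each a list of 7 numbers: the shift along the tool's x, y, z in mm, then the turn, a rotation vector about the tool's x, y, z in rad, then the finger opening in mm, from 0 to 85.4. In form: [[x, y, z, rx, ry, rz, grip], ...]. A call has 1 to 8 rows; each row is the pose to reach, as a shift and turn from the pose commanded when the call began, along the tool's axes at that moment; what a row does not reach only later rows make up. A row lasts 1/12 s, in which the tool goes at most 41.7 mm and 7.16 degrees, less where a joint would pass 70% of its speed; a pose out of reach is approached as far as the arm can. A call with a gripper value outside its range is refused whole. The fingers move at their own pace and stop on an object; the grip force is fixed at half the most. Time passes only in rows, so rows that repeat a pose let the fingers close. It gives the time, the measured TCP pose, the force and the opening at its end, in the units of the state.
- ctrl.read_state(): the state, without advancing time (a new reading comes with each control period).
- snapshot(name): name is "scene" or "top" or "wrist"; returns the picture (400x640x3 uint8, blue, green, red); there is no depth.
- calibration(name): a dict with "fovy" (degrees; the focal length in pixels is half the picture's height over the tangent of half this angle, whatever the lens; pixels are square), "cx", "cy" (the principal point, pixels), "R" (3x3) and "t" (3): a world point X has camera coordinates R X + t; the wrist camera has in their place "mount" (4x4, takes a point from camera to tool coordinates, whose origin is the TCP and whose axes are the flange's). Camera axes: x right, y down, z forward; pixel columns grow to the right and rows downward; lengths in m; the calibration is good to about 2 mm. The wrist camera is an equidistant fisheye: a pixel r from the principal point sees the ray r / f radians off the axis. A picture is of the moment at which its call begins: read the wrist's pose just before it. calibration takes no time and is no camera call.
- hand_in(): hands the job in, once; it reports no verdict.
The state is a dict: "clock": time; "qpos": joint angles; "dq": joint speeds; "effort": joint torques, N m; "ee_pos": TCP position; "orientation": TCP orientation; "ft_force": force on the tool from outside, world axes, zero at the start; "ft_torque": the same for the moment, N m; "opening": opening from 0.0 (shut) to 1.0 (fully open).
Only numpy, scipy, OpenCV 4.12 (cv2) and the standard library are available. Lean on these libraries where they do the work, as an engineer would, in place of code of your own. Each camera call takes 0.05 s, during which the arm holds its last target. There are 200 camera calls.

### The job

Lock the pastry sheeter for cleaning: take the steel locking pin out of the wooden block, stand it upright in the bore of the guide plate on the sheeter and let go of it, then roll the bare rubber-rimmed handwheel by its rim with a fingertip, top towards the robot, until the hidden notch in the hub comes under the pin and the pin drops fully home. Press gently on the wheel (its sprung axle stands no more than about 2 kg of push), and leave the wooden stamp, the mug and the two jars where they are.

Things in the scene. Friction and masses are not known exactly. Their poses are not given: they have to be found in the camera images.
- pin_mid (a point): middle of the 78 mm steel locking pin, about 90 g, upright in the wooden block at the start; z is its long axis, up. Head on top: 24 mm in diameter, from 3 to 39 mm above this point. Shank below: 12 mm in diameter, down to 39 mm below this point, foot with a 3 mm chamfer. The head rests on the block's top, or on the guide plate when the pin is home (this point then 3 mm below guide_mouth)
- block: fixed wooden block 80 x 170 x 50 mm high; origin at the centre of its underside, long side along its y. The pin stands loosely in the hole at y = -42 mm, a wooden stamp with a wider domed knob in the hole at y = +42 mm; they lift straight out
- guide_mouth (a point): centre of the upper mouth of the guide bore, in the aluminium plate (132 x 66 mm, 24 mm thick, top 188 mm above the counter) on the sheeter's white hub housing. z up; y along the axle, away from the handwheel; x level, across the axle, away from the robot. Bore vertical, right through, 14 mm in diameter, 3 mm chamfer at the mouth
- hub_top (a point): top of the hidden hub, a steel drum of 50 mm radius that turns with the handwheel, 4 mm below the guide plate, under the bore. The pin stands on it, head 14 mm clear of the plate, until the notch comes under it; then it falls by its weight until its head rests on the plate, and locks the wheel. Notch 16 mm wide along the turning: roll slowly (rim under about 80 mm/s) or it skips past. Axes as the guide
- rim_top (a point): highest point of the handwheel's rim, mid-width; axes as the guide (they do not turn). The wheel is a plain disc with rubber rim, 160 mm in diameter, 28 mm wide, 70 mm from the bore on the guide's -y side. Light drag, about 1 N at the rim; 5 to 10 N of fingertip push turns it; let go, it stops. With the top rolled towards -x (towards the robot) the notch comes up after 0.8 to 2.8 rad
- axle: the sprung axle with the handwheel and hub on it; origin on the axle, mid-width of the handwheel, 110 mm above the counter, 80 mm under rim_top; axes as the guide (they do not turn). A preloaded spring holds it up: it yields to a push of about 5 N, then 4 N per mm, down to a stop at 6 mm
- stamp: wooden pastry stamp with a domed knob, 42 mm wide, standing in the other hole of the block; origin at the centre of its underside; to be left alone
- mug: white mug, 80 mm wide, 90 mm high; origin at the centre of its underside; to be left alone
- shaker: small glass salt jar with steel cap, 44 mm wide, 85 mm high; origin at the centre of its underside; to be left alone
- spice: brown spice jar, 60 mm wide, 80 mm high; origin at the centre of its underside; to be left alone
Not all that is in view belongs to the job. There is more than one size of the part that bears pin_mid; the job needs the smaller.

How it is judged (in metres and radians):
At the end, for the whole second after the job is handed in: The pin stands upright (within 7 degrees) in the guide bore, its shank in the hub's notch and its head down on the guide plate (within 4 mm), its middle within 5 mm of the bore's axis (horizontal distance between pin_mid and guide_mouth below 0.005 m and z of pin_mid in the frame of guide_mouth between -0.006 and 0.001 m and angle between pin_mid's own z axis and vertical below 0.12 rad); the robot touches nothing.
It fails at once if the fingers press on the handwheel or axle with more than 22 N (contact force between the fingers and axle above 22 N).
It fails at once if the stamp, the mug or one of the two jars is moved by more than 30 mm (distance of any of stamp, mug, shaker, spice from where it was at the start of the episode above 0.03 m).
It also fails if it takes over 67 s, if anything falls off the work surface, if the arm or the gripper's body presses on something with over 40 N, if the wrist force passes 120 N, or if a joint passes its speed limit or range.

## Working session

There is one attempt and no reset: what is moved stays moved. The work goes in short steps, Python scripts to look and compute and a tool call to move; the robot and the scene stay as the last step left them, time stands still between calls to the robot, and variables do not carry over. Pictures are saved under pics/ and viewed, about 8 in all and at most 12, crops included, and the job is handed in when it is done.

Besides the shell and the picture viewer there is one more tool, called after "Request:" in YAML: its name, and indented under it one key for each argument. apply_moves: Moves the arm, as the interface text tells. Its arguments: {"type":"object","properties":{"series":{"type":"array","items":{"type":"array","items":{"type":"number"}}}},"required":["series"]}

```bash
mkdir -p pics; ls; python3 - <<'E'
from rig import ctrl,snapshot,calibration
import cv2,numpy as np
s=ctrl.read_state();print(s['clock'],s['ee_pos'],s['orientation'],s['opening'],s['ft_force'])
for n in('scene','top','wrist'):
    print(n,calibration(n)); cv2.imwrite(f'pics/{n}0.png',snapshot(n))
a=cv2.imread('pics/scene0.png');b=cv2.imread('pics/top0.png')
cv2.imwrite('pics/two0.png',cv2.resize(np.vstack([a,b]),None,fx=.75,fy=.75))
E
```

```text
pics
0.0 [ 0.24833618 -0.57314791  0.21181615] [[ 9.17592141e-01  3.97522990e-01 -3.68359439e-04]
 [ 3.97523148e-01 -9.17591479e-01  1.10627673e-03]
 [ 1.01766952e-04 -1.16154224e-03 -9.99999320e-01]] 0.9972473699497456 [0.08707747 0.54289848 0.09725108]
scene {'fovy': 45.55221272521404, 'cx': 314.2692186289739, 'cy': 201.24936644385636, 'R': array([[ 0.63310211,  0.77399731,  0.01048257],
       [ 0.43781564, -0.34688392, -0.82945103],
       [-0.63835663,  0.52971663, -0.55848107]]), 't': array([-0.31128136, -0.14879886,  1.37710767])}
top {'fovy': 54.80395654270459, 'cx': 318.2927616595284, 'cy': 208.08910191160405, 'R': array([[-0.01868642, -0.99920697, -0.03516026],
       [-0.99239684,  0.02281494, -0.1209462 ],
       [ 0.12165246,  0.03263288, -0.99203618]]), 't': array([-0.04402731,  0.57609121,  0.82462481])}
wrist {'fovy': 65.70646984690485, 'cx': 316.7203458537261, 'cy': 197.93958537862164, 'mount': array([[ 5.34651166e-04, -9.46257462e-01, -3.23413867e-01,
         8.35001038e-02],
       [ 9.99999655e-01,  7.11386097e-04, -4.28254430e-04,
         5.61909027e-04],
       [ 6.35311079e-04, -3.23413526e-01,  9.46257516e-01,
        -1.62505330e-01],
       [ 0.00000000e+00,  0.00000000e+00,  0.00000000e+00,
         1.00000000e+00]])}
```

View pics/two0.png

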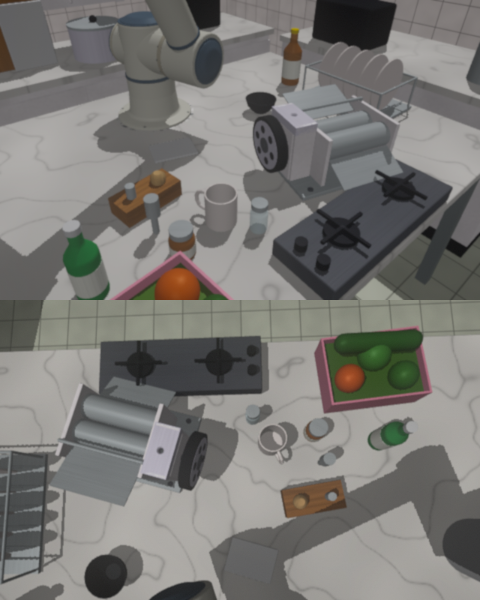

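The view shows the block (scene ≈(193,260) in full pixels), with a pin and the stamp in it. A second, larger pin stands free on the counter at scene ≈(202,282). The guide plate and handwheel are at top ≈(213,200) and (255,213). I'll check the pin choice in a close crop.

```bash
python3 - <<'E'
import cv2,numpy as np
a=cv2.imread('pics/scene0.png');b=cv2.imread('pics/top0.png')
f=lambda im,x,y,w,h,k:cv2.resize(im[y:y+h,x:x+w],None,fx=k,fy=k,interpolation=cv2.INTER_CUBIC)
A=f(a,130,210,130,90,3);B=f(b,360,210,130,90,3);C=f(b,180,150,130,100,3);D=f(a,325,120,130,100,3)
cv2.imwrite('pics/crop1.png',np.vstack([np.hstack([A,B]),np.hstack([C,D])]))
E
```

```text
(no output)
```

View pics/crop1.png

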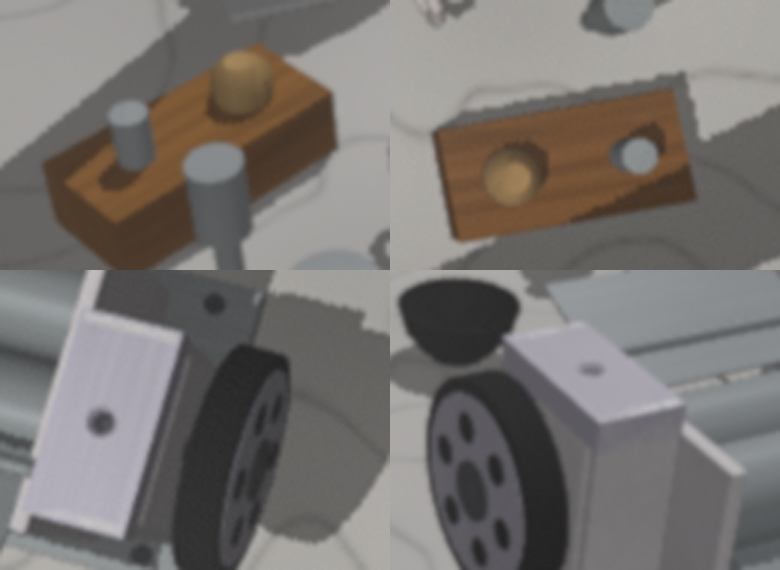

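View pics/wrist0.png

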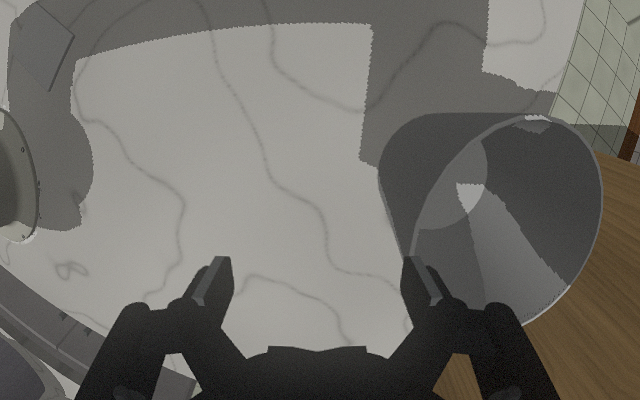

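The pin in the block is the slim one: its top is at scene (173.5,246) and top view (443,262). The free-standing one (scene ≈(202,265), top ≈(438,213)) is clearly fatter, so I choose the block's pin. The wrist view shows only counter and a steel bowl.

```bash
cat > lib.py <<'E'
import numpy as np,cv2
from rig import ctrl,snapshot,calibration
def ray(n,p,s=None):
    c=calibration(n);f=200/np.tan(np.radians(c['fovy']/2));d=(np.array(p,float)-[c['cx'],c['cy']])/f
    if n!='wrist':
        R=np.array(c['R']);v=R.T@np.r_[d,1];return -R.T@c['t'],v/np.linalg.norm(v)
    r=np.linalg.norm(d);v=np.r_[d/r*np.sin(r),np.cos(r)];M=c['mount'];O=np.array(s['orientation'])
    return np.array(s['ee_pos'])+O@M[:3,3],O@M[:3,:3]@v
def plane(n,p,z,s=None):
    o,d=ray(n,p,s);return o+d*(z-o[2])/d[2]
def two(a,b):
    (o,d),(q,e)=a,b;k=np.linalg.lstsq(np.c_[d,-e],q-o,rcond=None)[0];A=o+d*k[0];B=q+e*k[1]
    return (A+B)/2,np.linalg.norm(A-B)
def totool(s,v): return np.array(s['orientation']).T@np.array(v)*1000
E
python3 - <<'E'
from lib import *
np.set_printoptions(precision=4,suppress=True)
for nm,a,b,z in(('pin',(173.6,245.9),(443.3,261.8),.086),('bore',(392.3,153.3),(213.7,200.7),.188),('big',(201,265),(438.5,213),.1)):
    print(nm,plane('scene',a,z),plane('top',b,z),two(ray('scene',a),ray('top',b)))
pl=[plane('top',np.array(p)/3+[180,150],.188) for p in((88,42),(183,65),(125,267),(30,242))]
print('plate',np.array(pl),np.mean(pl,0))
pl=np.array(pl);u=pl[0]+pl[1]-pl[2]-pl[3];print('guide x dir',np.degrees(np.arctan2(u[1],u[0])))
bl=np.array([plane('top',np.array(p)/3+[360,210],.05) for p in((45,131),(283,92),(305,198),(67,240))]);print('block',bl)
u=bl[0]+bl[3]-bl[1]-bl[2];print('block y dir',np.degrees(np.arctan2(u[1],u[0])))
E
```

```text
pin [ 0.4507 -0.3036  0.086 ] [ 0.4529 -0.3099  0.086 ] (array([ 0.454 , -0.3069,  0.09  ]), np.float64(0.004188653863958093))
bore [0.5777 0.1332 0.188 ] [0.5744 0.1318 0.188 ] (array([0.5756, 0.1335, 0.1866]), np.float64(0.003033871899338984))
big [ 0.5447 -0.2957  0.1   ] [ 0.5513 -0.3019  0.1   ] (array([ 0.5511, -0.2993,  0.1065]), np.float64(0.0018535497178221551))
plate [[0.6439 0.1411 0.188 ]
 [0.6277 0.0814 0.188 ]
 [0.5035 0.1162 0.188 ]
 [0.5199 0.1749 0.188 ]] [0.5737 0.1284 0.188 ]
guide x dir -15.456944775108651
block [[ 0.4719 -0.1763  0.05  ]
 [ 0.4963 -0.3459  0.05  ]
 [ 0.4217 -0.3567  0.05  ]
 [ 0.3953 -0.1889  0.05  ]]
block y dir 98.56159785321138
```

Request:
apply_moves:
  series:
    - [37, -20, 6, 0, 0, -0.12, 50]
    - [73, -41, 11, 0, 0, -0.24, 50]
    - [110, -61, 17, 0, 0, -0.36, 50]
    - [146, -82, 22, 0, 0, -0.48, 50]
    - [183, -102, 28, 0, 0, -0.6, 50]
    - [220, -122, 34, 0, 0, -0.72, 50]
    - [256, -143, 39, 0, 0, -0.84, 50]
    - [293, -163, 45, 0, 0, -0.95, 50]

```text
clock: 0.82
ee_pos: [0.4502, -0.3095, 0.1679]
orientation: [[0.205, 0.979, -0.0], [0.979, -0.205, 0.0], [0.0, -0.0, -1.0]]
ft_force: [1.3, -0.6, -0.8]
opening: 0.591
```

Request:
apply_moves:
  series:
    - [0, 0, 0, 0, 0, -0.12, 50]
    - [0, 0, 0, 0, 0, -0.24, 50]
    - [0, 0, 0, 0, 0, -0.36, 50]
    - [0, 0, 0, 0, 0, -0.36, 50]
    - [0, 0, 0, 0, 0, -0.36, 50]

```text
clock: 1.23
ee_pos: [0.4494, -0.3113, 0.168]
orientation: [[-0.144, 0.99, -0.0], [0.99, 0.144, 0.0], [0.0, -0.0, -1.0]]
ft_force: [0.0, -0.3, -0.4]
opening: 0.584
```

```bash
python3 - <<'E'
from lib import *
s=ctrl.read_state();print(s['clock'],s['ee_pos'],s['orientation'],s['opening'],s['qpos'])
cv2.imwrite('pics/w1.png',snapshot('wrist'))
E
```

```text
1.2333 [ 0.4493866  -0.31129975  0.16796057] [[-1.43698443e-01  9.89621494e-01 -2.35769341e-04]
 [ 9.89621497e-01  1.43698489e-01  1.90537811e-04]
 [ 2.22440011e-04 -2.05942421e-04 -9.99999954e-01]] 0.5838558007222244 [-4.09697356e+01  2.48739292e+01  9.13996760e+01 -6.84737059e-04
  6.37437524e+01 -4.92313503e+01]
```

View pics/w1.png

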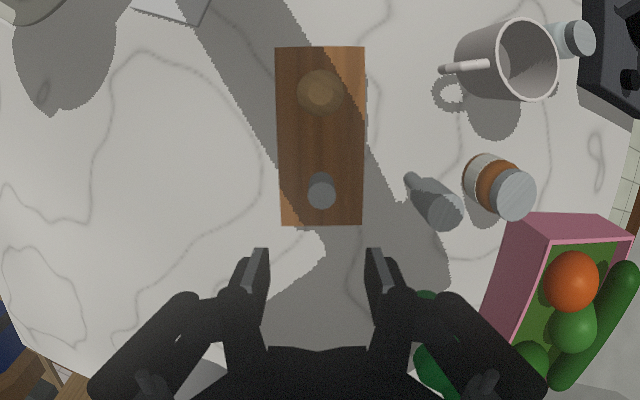

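The wrist view shows the pin's head top at about (321,195), the stamp at (320,92), and the larger pin out to the right at (445,212).

```bash
python3 - <<'E'
from lib import *
s=ctrl.read_state();I=snapshot('wrist')
for p in((321,195),):
    P=plane('wrist',p,.086,s);d=P-s['ee_pos'];print(P,totool(s,d))
    s2=s
print(plane('wrist',(281,226),.05,s),plane('wrist',(363,224),.05,s),plane('wrist',(320,92),.1,s))
print(s['ee_pos'],two(ray('wrist',(321,195),s),ray('top',(443.3,261.8))))
g=cv2.cvtColor(I,cv2.COLOR_BGR2HSV)[165:220,295:350];m=(g[...,1]<60)
n,l,st,c=cv2.connectedComponentsWithStats(m.astype('uint8'));print(st[1:],c[1:]+[295,165])
E
```

```text
[ 0.45287054 -0.30884611  0.086     ] [ 2.04266271  3.85612995 81.98828333]
[ 0.42050727 -0.35832607  0.05      ] [ 0.50094035 -0.34454979  0.05      ] [ 0.43971709 -0.22600192  0.1       ]
[ 0.44935466 -0.31143019  0.1679883 ] (array([ 0.45296991, -0.31080101,  0.08127125]), np.float64(0.0008900727457163727))
[[ 12   6  29  39 875]] [[321.13485714 190.52457143]]
```

Request:
apply_moves:
  series:
    - [2, 4, 30, 0, 0, 0, 50]
    - [2, 4, 60, 0, 0, 0, 50]
    - [2, 4, 80, 0, 0, 0, 50]
    - [2, 4, 90, 0, 0, 0, 50]
    - [2, 4, 95, 0, 0, 0, 50]
    - [2, 4, 95, 0, 0, 0, 50]
    - [2, 4, 95, 0, 0, 0, 20]
    - [2, 4, 95, 0, 0, 0, 15]

```text
clock: 2.0
ee_pos: [0.4537, -0.3093, 0.0742]
orientation: [[-0.147, 0.989, 0.001], [0.989, 0.147, -0.001], [-0.001, 0.001, -1.0]]
ft_force: [0.2, -0.2, 0.1]
opening: 0.315
```

Request:
apply_moves:
  series:
    - [0, 0, 0, 0, 0, 0, 10]
    - [0, 0, 0, 0, 0, 0, 10]
    - [0, 0, 0, 0, 0, 0, 10]
    - [0, 0, 0, 0, 0, 0, 10]
    - [0, 0, 0, 0, 0, 0, 10]

```text
clock: 2.42
ee_pos: [0.4532, -0.3088, 0.0732]
orientation: [[-0.147, 0.989, 0.0], [0.989, 0.147, -0.0], [-0.0, 0.0, -1.0]]
ft_force: [-0.1, -0.4, -0.1]
opening: 0.116
```

Opening reached 10 mm, so the 24 mm head isn't between the pads. I'll look.

```bash
python3 - <<'E'
from lib import *
s=ctrl.read_state();print(s['ee_pos'],s['opening'])
w=snapshot('wrist');a=snapshot('scene')
cv2.imwrite('pics/w2.png',np.hstack([w[100:400,170:470],cv2.resize(a[180:330,100:250],None,fx=2,fy=2,interpolation=cv2.INTER_CUBIC)]))
E
```

```text
[ 0.45316866 -0.3088157   0.07323204] 0.11571213370090075
```

View pics/w2.png

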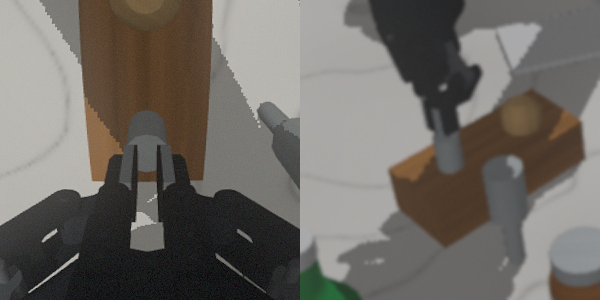

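```bash
python3 - <<'E'
from lib import *
s=ctrl.read_state();a=snapshot('scene');t=snapshot('top');w=snapshot('wrist');O=np.array(s['orientation']);E=np.array(s['ee_pos'])
def proj(n,X):
    c=calibration(n);f=200/np.tan(np.radians(c['fovy']/2))
    if n!='wrist': p=np.array(c['R'])@X+c['t'];return p[:2]/p[2]*f+[c['cx'],c['cy']]
    M=np.linalg.inv(c['mount']);p=(M@np.r_[O.T@(X-E),1])[:3];r=np.linalg.norm(p[:2]);return p[:2]/r*np.arctan2(r,p[2])*f+[c['cx'],c['cy']]
for z,col in((0,(0,0,255)),(.019,(0,255,0)),(-.02,(255,0,0))):
  for y in (-.005,.005):
    X=E+O@np.array([.011,y,z])
    for n,im in(('scene',a),('top',t),('wrist',w)):
        p=proj(n,X);print(n,z,y,p.round(1));im[int(round(p[1])),int(round(p[0]))]=col
f=lambda im,x,y,w,h,k:cv2.resize(im[y:y+h,x:x+w],None,fx=k,fy=k,interpolation=cv2.INTER_NEAREST)
cv2.imwrite('pics/c3.png',np.hstack([f(a,130,195,80,100,5),f(w,270,190,100,125,4)]))
E
```

```text
scene 0 -0.005 [176.1 249.1]
top 0 -0.005 [436.2 264.9]
wrist 0 -0.005 [307.4 225. ]
scene 0 0.005 [179.3 251.4]
top 0 0.005 [435.2 260.1]
wrist 0 0.005 [324.8 225. ]
scene 0.019 -0.005 [177.7 256.8]
top 0.019 -0.005 [433.8 264.7]
wrist 0.019 -0.005 [308.3 212.8]
scene 0.019 0.005 [180.7 259.2]
top 0.019 0.005 [432.8 259.9]
wrist 0.019 0.005 [324.1 212.8]
scene -0.02 -0.005 [174.5 240.7]
top -0.02 -0.005 [438.9 265.1]
wrist -0.02 -0.005 [306.3 240.7]
scene -0.02 0.005 [177.6 243.1]
top -0.02 0.005 [437.9 260.2]
wrist -0.02 0.005 [325.8 240.7]
```

View pics/c3.png

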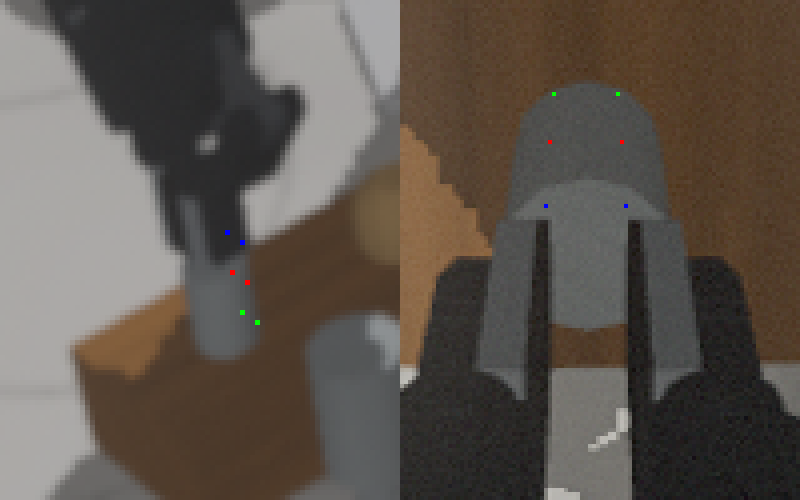

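The tips (wrist row 245, x≈317) end just above the head instead of 19 mm ahead of the stated TCP. The real tips therefore sit about 10–25 mm behind the reported TCP. I'll open, go about 30 mm deeper and close again.

Request:
apply_moves:
  series:
    - [0, 0, 0, 0, 0, 0, 50]
    - [0, 0, 0, 0, 0, 0, 50]
    - [0, 0, 0, 0, 0, 0, 50]
    - [0, 0, 0, 0, 0, 0, 50]
    - [0, 0, 10, 0, 0, 0, 50]
    - [0, 0, 20, 0, 0, 0, 50]
    - [0, 0, 25, 0, 0, 0, 50]
    - [0, 0, 28, 0, 0, 0, 50]

```text
clock: 3.33
ee_pos: [0.4526, -0.3083, 0.0436]
orientation: [[-0.147, 0.989, -0.001], [0.989, 0.147, 0.001], [0.001, -0.001, -1.0]]
ft_force: [0.2, -1.0, -1.2]
opening: 0.584
```

Request:
apply_moves:
  series:
    - [0, 0, 0, 0, 0, 0, 10]
    - [0, 0, 0, 0, 0, 0, 10]
    - [0, 0, 0, 0, 0, 0, 10]
    - [0, 0, 0, 0, 0, 0, 10]
    - [0, 0, 0, 0, 0, 0, 10]
    - [0, 0, 0, 0, 0, 0, 10]
    - [0, 0, 0, 0, 0, 0, 10]
    - [0, 0, 0, 0, 0, 0, 10]

```text
clock: 4.0
ee_pos: [0.4532, -0.3089, 0.0452]
orientation: [[-0.147, 0.989, 0.0], [0.989, 0.147, -0.0], [-0.0, 0.0, -1.0]]
ft_force: [0.2, -0.3, 1.5]
opening: 0.255
```

Request:
apply_moves:
  series:
    - [0, 0, -8, 0, 0, 0, 10]
    - [0, 0, -28, 0, 0, 0, 10]
    - [0, 0, -58, 0, 0, 0, 10]
    - [0, 0, -92, 0, 0, 0, 10]
    - [0, 0, -126, 0, 0, 0, 10]
    - [0, 0, -160, 0, 0, 0, 10]
    - [0, 0, -190, 0, 0, 0, 10]
    - [0, 0, -210, 0, 0, 0, 10]

```text
clock: 4.67
ee_pos: [0.4535, -0.3091, 0.259]
orientation: [[-0.147, 0.989, 0.003], [0.989, 0.148, -0.002], [-0.003, 0.002, -1.0]]
ft_force: [0.4, -0.7, -0.3]
opening: 0.256
```

Request:
apply_moves:
  series:
    - [20, 9, 0, 0, 0, 0.05, 10]
    - [52, 23, 0, 0, 0, 0.1, 10]
    - [86, 38, 0, 0, 0, 0.15, 10]
    - [120, 53, 0, 0, 0, 0.2, 10]
    - [154, 68, 0, 0, 0, 0.25, 10]
    - [188, 83, 0, 0, 0, 0.3, 10]
    - [222, 99, 0, 0, 0, 0.36, 10]
    - [250, 111, 0, 0, 0, 0.419, 10]

```text
clock: 5.33
ee_pos: [0.5262, -0.0427, 0.2558]
orientation: [[0.27, 0.963, 0.0], [0.963, -0.27, 0.0], [0.0, 0.0, -1.0]]
ft_force: [0.2, 0.1, -0.9]
opening: 0.251
```

Request:
apply_moves:
  series:
    - [25, 0, 0, 0, 0, 0, 10]
    - [55, 0, 0, 0, 0, 0, 10]
    - [85, 0, 0, 0, 0, 0, 10]
    - [112, 0, 0, 0, 0, 0, 10]
    - [135, 0, 0, 0, 0, 0, 10]
    - [147, 0, 0, 0, 0, 0, 10]
    - [147, 0, 0, 0, 0, 0, 10]
    - [147, 0, 0, 0, 0, 0, 10]

```text
clock: 6.0
ee_pos: [0.5651, 0.0964, 0.2553]
orientation: [[0.267, 0.964, -0.0], [0.964, -0.267, -0.0], [-0.0, -0.0, -1.0]]
ft_force: [-0.0, -0.5, -0.5]
opening: 0.253
```

```bash
python3 - <<'E'
from lib import *
s=ctrl.read_state();print(s['clock'],s['ee_pos'],s['orientation'],s['ft_force'],s['opening'])
w=snapshot('wrist');a=snapshot('scene');cv2.imwrite('pics/w4.png',w);cv2.imwrite('pics/s4.png',a);cv2.imwrite('pics/t4.png',snapshot('top'))
f=lambda im,x,y,w,h,k:cv2.resize(im[y:y+h,x:x+w],None,fx=k,fy=k,interpolation=cv2.INTER_CUBIC)
cv2.imwrite('pics/v4.png',np.hstack([f(w,220,90,200,250,2),f(a,320,60,125,156,3.2)]))
E
```

```text
6.0 [0.56512005 0.09642041 0.25525969] [[ 2.66686673e-01  9.63783262e-01 -2.04226355e-04]
 [ 9.63783220e-01 -2.66686727e-01 -3.07809753e-04]
 [-3.51126346e-04 -1.14741175e-04 -9.99999932e-01]] [-0.01401198 -0.52882005 -0.52300911] 0.25317559738311274Traceback (most recent call last):
  File "<stdin>", line 5, in <module>
    return _nx.concatenate(arrs, 1, dtype=dtype, casting=casting)
           ~~~~~~~~~~~~~~~^^^^^^^^^^^^^^^^^^^^^^^^^^^^^^^^^^^^^^^
ValueError: all the input array dimensions except for the concatenation axis must match exactly, but along dimension 0, the array at index 0 has size 500 and the array at index 1 has size 499
```

```bash
python3 - <<'E'
import cv2,numpy as np
w=cv2.imread('pics/w4.png');a=cv2.imread('pics/s4.png')
f=lambda im,x,y,w,h,k:cv2.resize(im[y:y+h,x:x+w],None,fx=k,fy=k,interpolation=cv2.INTER_CUBIC)
cv2.imwrite('pics/v4.png',np.hstack([f(w,220,90,200,250,2),f(a,320,60,125,125,4)]))
E
```

```text
(no output)
```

View pics/v4.png

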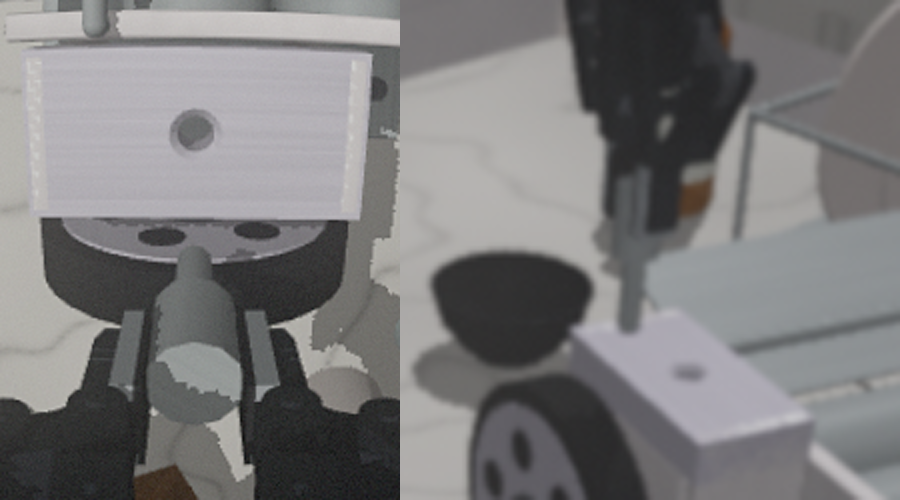

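The pin is held upright, with its foot at wrist (317,214) and head top at (318,281). The bore is ahead of it at (317.5,156.5).

```bash
python3 - <<'E'
from lib import *
np.set_printoptions(precision=4,suppress=True)
s=ctrl.read_state();E=np.array(s['ee_pos'])
B=plane('wrist',(317.5,156.5),.188,s);print('bore',B,totool(s,B-E),two(ray('wrist',(317.5,156.5),s),ray('top',(213.7,200.7))),two(ray('wrist',(317.5,156.5),s),ray('scene',(392.3,153.3))))
C=[plane('wrist',np.array(p)/2+[220,90],.188,s) for p in((26,50),(372,53),(358,218),(32,216))];C=np.array(C);print(C,C.mean(0));u=C[1]+C[2]-C[0]-C[3];print(np.degrees(np.arctan2(u[1],u[0])))
H=plane('wrist',(318.5,281.5),E[2]+.041,s);print('head',totool(s,H-E));F=plane('wrist',(317.3,213.5),E[2]-.037,s);print('footfront',totool(s,F-E))
E
```

```text
bore [0.5762 0.1313 0.188 ] [37.6194  0.9995 67.2369] (array([0.5753, 0.1316, 0.1877]), np.float64(0.0018868867745427092)) (array([0.5772, 0.1321, 0.1885]), np.float64(0.0023010394731965847))
[[0.5238 0.18   0.188 ]
 [0.6491 0.1442 0.188 ]
 [0.6302 0.0811 0.188 ]
 [0.5044 0.117  0.188 ]] [0.5769 0.1306 0.188 ]
-15.937313806850055
head [  0.109    1.352  -41.0001]
footfront [ 3.5309  0.8556 36.999 ]
```

Request:
apply_moves:
  series:
    - [15, 0, 0, 0, 0, 0, 10]
    - [30, 0, 0, 0, 0, 0, 10]
    - [38, 0, 5, 0, 0, 0, 10]
    - [38, 0, 15, 0, 0, 0, 10]
    - [38, 0, 25, 0, 0, 0, 10]
    - [38, 0, 29, 0, 0, 0, 10]
    - [38, 0, 33, 0, 0, 0, 10]
    - [38, 0, 36, 0, 0, 0, 10]

```text
clock: 6.82
ee_pos: [0.5752, 0.1327, 0.2183]
orientation: [[0.268, 0.963, -0.001], [0.963, -0.268, -0.0], [-0.0, -0.001, -1.0]]
ft_force: [-0.2, 0.4, -1.0]
opening: 0.259
```

Request:
apply_moves:
  series:
    - [0, 0, 2, 0, 0, 0, 10]
    - [0, 0, 4, 0, 0, 0, 10]
    - [0, 0, 7, 0, 0, 0, 10]
    - [0, 0, 10, 0, 0, 0, 10]
    - [0, 0, 13, 0, 0, 0, 10]
    - [0, 0, 16, 0, 0, 0, 10]
    - [0, 0, 16, 0, 0, 0, 10]

```text
clock: 7.4
ee_pos: [0.5753, 0.133, 0.2024]
orientation: [[0.268, 0.964, -0.001], [0.964, -0.268, -0.0], [-0.0, -0.001, -1.0]]
ft_force: [1.4, 0.2, 0.4]
opening: 0.254
```

Request:
apply_moves:
  series:
    - [0, 0, 2, 0, 0, 0, 10]
    - [0, 0, 3, 0, 0, 0, 10]
    - [0, 0, 3, 0, 0, 0, 30]
    - [0, 0, 3, 0, 0, 0, 45]
    - [0, 0, 3, 0, 0, 0, 45]
    - [0, 0, 3, 0, 0, 0, 45]
    - [0, 0, 3, 0, 0, 0, 45]
    - [0, 0, 3, 0, 0, 0, 45]

```text
clock: 8.07
ee_pos: [0.5756, 0.1331, 0.2002]
orientation: [[0.268, 0.964, 0.0], [0.964, -0.268, 0.0], [0.0, 0.0, -1.0]]
ft_force: [0.3, -0.2, -0.2]
opening: 0.53
```

Request:
apply_moves:
  series:
    - [0, 0, -10, 0, 0, 0, 45]
    - [0, 0, -30, 0, 0, 0, 45]
    - [0, 0, -50, 0, 0, 0, 45]
    - [0, 0, -65, 0, 0, 0, 30]
    - [0, 0, -65, 0, 0, 0, 10]
    - [0, 0, -65, 0, 0, 0, 0]
    - [0, 0, -65, 0, 0, 0, 0]
    - [0, 0, -65, 0, 0, 0, 0]

```text
clock: 8.73
ee_pos: [0.5751, 0.133, 0.2644]
orientation: [[0.268, 0.964, -0.001], [0.964, -0.268, -0.0], [-0.001, -0.001, -1.0]]
ft_force: [-0.8, -0.1, 0.3]
opening: 0.0
```

```bash
python3 - <<'E'
from lib import *
s=ctrl.read_state();print(s['clock'],s['ee_pos'],s['ft_force'],s['opening'])
w=snapshot('wrist');a=snapshot('scene');cv2.imwrite('pics/w5.png',w);cv2.imwrite('pics/s5.png',a);cv2.imwrite('pics/t5.png',snapshot('top'))
f=lambda im,x,y,w,h,k:cv2.resize(im[y:y+h,x:x+w],None,fx=k,fy=k,interpolation=cv2.INTER_CUBIC)
cv2.imwrite('pics/v5.png',np.hstack([f(w,220,90,200,250,2),f(a,320,60,100,125,4)]))
E
```

```text
8.7333 [0.57512224 0.13300379 0.26440673] [-0.79350025 -0.09829146  0.30323266] 4.021741967865487e-05
```

View pics/v5.png

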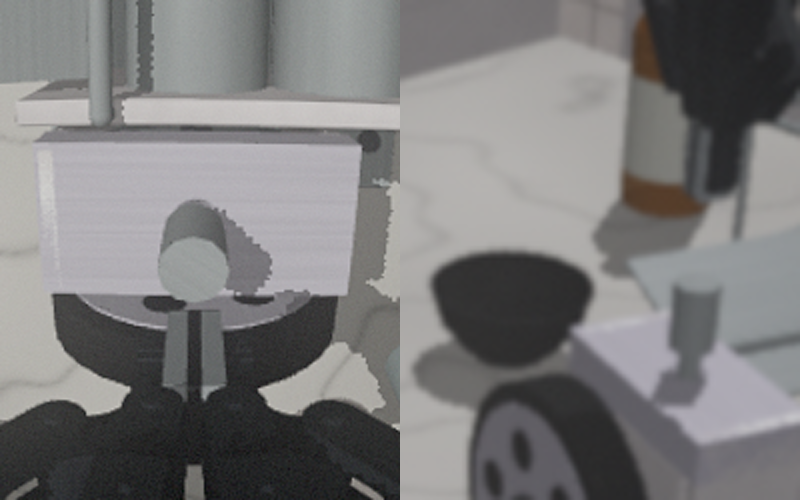

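The pin stands upright in the bore, with its head clear of the plate. Now I'll get the shut fingertip's height and the rim's position.

```bash
python3 - <<'E'
from lib import *
np.set_printoptions(precision=4,suppress=True)
s=ctrl.read_state();E=np.array(s['ee_pos']);O=np.array(s['orientation'])
for dx in(0,.011): # tip bottom centre in scene, near edge
  print('tip',two(ray('scene',(396.3,108.8)),(E+O[:,0]*dx,np.array([0,0,1.])))[0],two(ray('wrist',(317,245),s),(E+O[:,0]*dx,np.array([0,0,1.])))[0])
# rim: black mask in the earlier top picture
t=cv2.imread('pics/top0.png');m=(cv2.cvtColor(t,cv2.COLOR_BGR2GRAY)[175:240,235:280]<45).astype('uint8')
n,l,st,c=cv2.connectedComponentsWithStats(m);i=1+np.argmax(st[1:,4]);print(st[i],c[i])
# hub/plate-side rim edge and rim tops from crop C: near-plate edge, outer edge at mid
for p in((213,345+15),(195,420),(225,430),(290,360)):print(p,plane('top',np.array(p)/3+[180,60],.19))
R=np.array([.5758,.132,.188])-.07*np.array([.2706,.9627,0]);print('rim',R,totool(s,R-E))
E
```

```text
tip [0.5752 0.133  0.2842] [0.5756 0.133  0.2678]
tip [0.5747 0.1407 0.2817] [0.5785 0.1436 0.2889]
[ 14   1  27  29 354] [24.8983 12.2062]
(213, 360) [0.6111 0.0622 0.19  ]
(195, 420) [0.574  0.0732 0.19  ]
(225, 430) [0.5674 0.0547 0.19  ]
(290, 360) [0.6098 0.0146 0.19  ]
rim [0.5569 0.0646 0.188 ] [-70.8313   0.6801  76.4916]
```

Request:
apply_moves:
  series:
    - [-25, 0, 0, 0, 0, 0, 0]
    - [-50, 1, 0, 0, 0, 0, 0]
    - [-71, 1, 15, 0, 0, 0, 0]
    - [-71, 1, 40, 0, 0, 0, 0]
    - [-71, 1, 62, 0, 0, 0, 0]
    - [-71, 1, 76, 0, 0, 0, 0]
    - [-71, 1, 82, 0, 0, 0, 0]
    - [-71, 1, 82, 0, 0, 0, 0]

```text
clock: 9.55
ee_pos: [0.5568, 0.0644, 0.1818]
orientation: [[0.268, 0.963, -0.003], [0.963, -0.268, 0.0], [-0.001, -0.003, -1.0]]
ft_force: [-0.2, -0.5, 0.0]
opening: -0.004
```

Request:
apply_moves:
  series:
    - [0, 0, 1, 0, 0, 0, 0]
    - [0, 0, 2, 0, 0, 0, 0]
    - [0, 0, 3, 0, 0, 0, 0]
    - [0, 0, 4, 0, 0, 0, 0]
    - [0, 0, 4, 0, 0, 0, 0]
    - [0, 0, 4, 0, 0, 0, 0]

```text
clock: 10.05
ee_pos: [0.5576, 0.0644, 0.1793]
orientation: [[0.268, 0.964, 0.0], [0.964, -0.268, 0.0], [0.0, 0.0, -1.0]]
ft_force: [-0.1, 0.3, -0.6]
opening: 0.0
```

Request:
apply_moves:
  series:
    - [0, 0, 1, 0, 0, 0, 0]
    - [0, 0, 2, 0, 0, 0, 0]
    - [0, 0, 3, 0, 0, 0, 0]
    - [0, 0, 3, 0, 0, 0, 0]
    - [0, 0, 3, 0, 0, 0, 0]

```text
clock: 10.47
ee_pos: [0.5575, 0.0644, 0.176]
orientation: [[0.268, 0.964, -0.0], [0.964, -0.268, 0.0], [-0.0, -0.0, -1.0]]
ft_force: [0.0, -0.1, -0.1]
opening: -0.001
```

Request:
apply_moves:
  series:
    - [0, 0, 1, 0, 0, 0, 0]
    - [0, 0, 2, 0, 0, 0, 0]
    - [0, 0, 2, 0, 0, 0, 0]
    - [0, 0, 2, 0, 0, 0, 0]

```text
clock: 10.8
ee_pos: [0.5575, 0.0644, 0.174]
orientation: [[0.268, 0.964, -0.0], [0.964, -0.268, 0.0], [-0.0, -0.0, -1.0]]
ft_force: [-0.7, -0.6, -0.1]
opening: -0.002
```

Request:
apply_moves:
  series:
    - [0, 0, 1, 0, 0, 0, 0]
    - [0, 0, 2, 0, 0, 0, 0]
    - [0, 0, 2, 0, 0, 0, 0]
    - [0, 0, 2, 0, 0, 0, 0]

```text
clock: 11.13
ee_pos: [0.5575, 0.0644, 0.172]
orientation: [[0.268, 0.964, -0.0], [0.964, -0.268, 0.0], [-0.0, -0.0, -1.0]]
ft_force: [-0.7, 0.3, 0.1]
opening: 0.005
```

Request:
apply_moves:
  series:
    - [0, 0, 1, 0, 0, 0, 0]
    - [0, 0, 2, 0, 0, 0, 0]
    - [0, 0, 2, 0, 0, 0, 0]
    - [0, 0, 2, 0, 0, 0, 0]

```text
clock: 11.47
ee_pos: [0.5578, 0.0644, 0.1704]
orientation: [[0.268, 0.964, 0.001], [0.964, -0.268, 0.0], [0.0, 0.001, -1.0]]
ft_force: [-0.9, -0.2, 7.0]
opening: -0.002
```

Request:
apply_moves:
  series:
    - [0, 0, 1, 0, 0, 0, 0]
    - [0, -4, 1, 0, 0, 0, 0]
    - [0, -8, 1, 0, 0, 0, 0]
    - [0, -12, 1.1, 0, 0, 0, 0]
    - [0, -16, 1.4, 0, 0, 0, 0]
    - [0, -20, 1.9, 0, 0, 0, 0]
    - [0, -24, 2.6, 0, 0, 0, 0]
    - [0, -28, 3.5, 0, 0, 0, 0]

```text
clock: 12.13
ee_pos: [0.5311, 0.072, 0.1672]
orientation: [[0.268, 0.963, 0.002], [0.963, -0.268, 0.0], [0.001, 0.002, -1.0]]
ft_force: [0.2, 0.1, 8.1]
opening: 0.001
```

```bash
cat > look.py <<'E'
import sys
from lib import *
s=ctrl.read_state();a=snapshot('scene');t=snapshot('top');w=snapshot('wrist')
k=sys.argv[1];cv2.imwrite(f'pics/s{k}.png',a);cv2.imwrite(f'pics/w{k}.png',w)
print(s['clock'],s['ee_pos'],s['ft_force'])
b=cv2.imread('pics/s5.png')
# pin height: match head patch of s5 (standing on the hub) shifted vertically; wheel turn: change of the disc face
T=b[125:152,482-320+320-100:502-100] if 0 else b[125:150,486-100:504-100]
R=cv2.matchTemplate(a[115:175,376:414],T,cv2.TM_CCOEFF_NORMED);_,v,_,l=cv2.minMaxLoc(R);print('pin shift px',l[0]-10,l[1]-10,round(v,3))
print('wheel change',np.abs(a[150:250,330:375].astype(int)-b[150:250,330:375]).mean().round(2))
E
python3 look.py 6
```

```text
12.1333 [0.53105565 0.07203082 0.16718683] [0.16846315 0.1070311  8.05915838]
pin shift px 1 2 0.97
wheel change 6.39
```

Request:
apply_moves:
  series:
    - [0, 0, -8, 0, 0, 0, 0]
    - [0, 28, -10, 0, 0, 0, 0]
    - [0, 57, -8, 0, 0, 0, 0]
    - [0, 57, -3, 0, 0, 0, 0]
    - [0, 57, 0, 0, 0, 0, 0]
    - [0, 53, -0.9, 0, 0, 0, 0]
    - [0, 49, -1.6, 0, 0, 0, 0]
    - [0, 45, -2.1, 0, 0, 0, 0]

```text
clock: 12.95
ee_pos: [0.5735, 0.06, 0.1695]
orientation: [[0.268, 0.964, 0.001], [0.964, -0.268, -0.0], [0.0, 0.001, -1.0]]
ft_force: [1.5, -1.4, 6.1]
opening: 0.001
```

Request:
apply_moves:
  series:
    - [0, -4, -0.3, 0, 0, 0, 0]
    - [0, -8, -0.5, 0, 0, 0, 0]
    - [0, -12, -0.5, 0, 0, 0, 0]
    - [0, -16, -0.5, 0, 0, 0, 0]
    - [0, -20, -0.5, 0, 0, 0, 0]
    - [0, -24, -0.5, 0, 0, 0, 0]
    - [0, -28, -0.4, 0, 0, 0, 0]
    - [0, -32, -0.2, 0, 0, 0, 0]

```text
clock: 13.62
ee_pos: [0.5425, 0.0688, 0.1698]
orientation: [[0.267, 0.964, 0.001], [0.964, -0.267, 0.0], [0.0, 0.001, -1.0]]
ft_force: [-0.1, 1.2, 6.1]
opening: 0.002
```

```bash
python3 look.py 7; python3 - <<'E'
import cv2,numpy as np
f=lambda im,x,y,w,h,k:cv2.resize(im[y:y+h,x:x+w],None,fx=k,fy=k,interpolation=cv2.INTER_CUBIC)
cv2.imwrite('pics/v7.png',np.hstack([f(cv2.imread(f'pics/s{k}.png'),325,105,88,140,3) for k in '567']))
E
```

```text
13.6167 [0.54245505 0.06882183 0.16982983] [-0.07735024  1.19350127  6.12502184]
pin shift px 1 2 0.963
wheel change 3.67
```

View pics/v7.png

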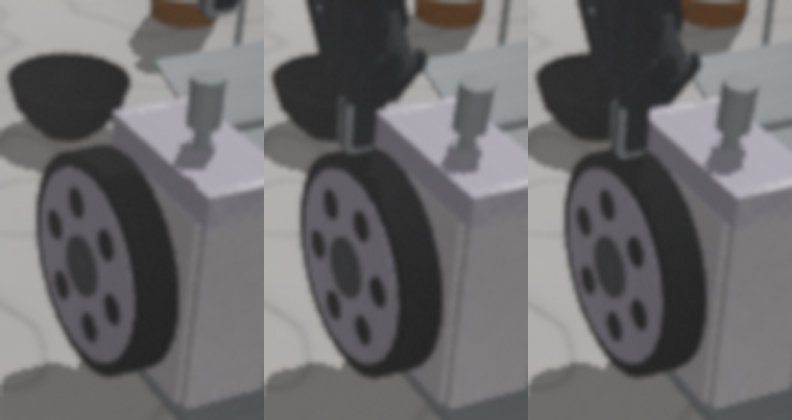

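The wheel turns with the fingertip: the hub holes move from picture to picture. The pin is still up, so I keep rolling.

Request:
apply_moves:
  series:
    - [0, -4, 0.5, 0, 0, 0, 0]
    - [0, -8, 1.1, 0, 0, 0, 0]
    - [0, -12, 2.0, 0, 0, 0, 0]
    - [0, -16, 3.0, 0, 0, 0, 0]
    - [0, -16, -6, 0, 0, 0, 0]
    - [0, 14, -9, 0, 0, 0, 0]
    - [0, 44, -6, 0, 0, 0, 0]
    - [0, 44, -1, 0, 0, 0, 0]

```text
clock: 14.43
ee_pos: [0.5899, 0.0555, 0.1716]
orientation: [[0.268, 0.963, 0.005], [0.963, -0.268, -0.0], [0.001, 0.005, -1.0]]
ft_force: [-1.9, 0.0, 0.2]
opening: 0.001
```

Request:
apply_moves:
  series:
    - [0, 0, 3.4, 0, 0, 0, 0]
    - [0, -4, 2.4, 0, 0, 0, 0]
    - [0, -8, 1.7, 0, 0, 0, 0]
    - [0, -12, 1.1, 0, 0, 0, 0]
    - [0, -16, 0.8, 0, 0, 0, 0]
    - [0, -20, 0.6, 0, 0, 0, 0]
    - [0, -24, 0.6, 0, 0, 0, 0]
    - [0, -28, 0.6, 0, 0, 0, 0]

```text
clock: 15.1
ee_pos: [0.5575, 0.0646, 0.1704]
orientation: [[0.267, 0.964, 0.001], [0.964, -0.267, -0.0], [0.0, 0.001, -1.0]]
ft_force: [1.2, -0.4, 7.0]
opening: -0.002
```

```bash
python3 look.py 8
```

```text
15.1 [0.55747811 0.06455199 0.17043457] [ 1.23151313 -0.41748798  7.03123871]
pin shift px 1 1 0.961
wheel change 7.33
```

Request:
apply_moves:
  series:
    - [0, -4, 0.4, 0, 0, 0, 0]
    - [0, -8, 0.4, 0, 0, 0, 0]
    - [0, -12, 0.5, 0, 0, 0, 0]
    - [0, -16, 0.7, 0, 0, 0, 0]
    - [0, -20, 1.2, 0, 0, 0, 0]
    - [0, -24, 1.8, 0, 0, 0, 0]
    - [0, -28, 2.7, 0, 0, 0, 0]
    - [0, -32, 3.7, 0, 0, 0, 0]

```text
clock: 15.92
ee_pos: [0.5267, 0.0731, 0.1666]
orientation: [[0.267, 0.964, 0.001], [0.964, -0.267, -0.0], [0.0, 0.001, -1.0]]
ft_force: [1.8, 0.2, 5.5]
opening: 0.002
```

Request:
apply_moves:
  series:
    - [0, 0, -8, 0, 0, 0, 0]
    - [0, 30, -12, 0, 0, 0, 0]
    - [0, 60, -8, 0, 0, 0, 0]
    - [0, 60, -3, 0, 0, 0, 0]
    - [0, 60, -0.6, 0, 0, 0, 0]
    - [0, 56, -1.5, 0, 0, 0, 0]
    - [0, 52, -2.3, 0, 0, 0, 0]
    - [0, 48, -2.8, 0, 0, 0, 0]

```text
clock: 16.58
ee_pos: [0.5736, 0.0601, 0.1695]
orientation: [[0.267, 0.964, 0.002], [0.964, -0.267, -0.0], [0.0, 0.002, -1.0]]
ft_force: [5.0, -2.0, 5.2]
opening: 0.001
```

```bash
python3 look.py 9
```

```text
16.5833 [0.57355581 0.06009479 0.16947821] [ 4.97877903 -1.99256067  5.17519388]
pin shift px -1 7 0.521
wheel change 6.0
```

The tangential force jumped to 5 N and the pin patch moved down: it has probably locked. I'll lift off and check.

Request:
apply_moves:
  series:
    - [0, 0, -10, 0, 0, 0, 0]
    - [0, 0, -30, 0, 0, 0, 0]
    - [0, 0, -60, 0, 0, 0, 0]
    - [0, 0, -90, 0, 0, 0, 0]
    - [0, 0, -110, 0, 0, 0, 0]
    - [0, 0, -110, 0, 0, 0, 0]
    - [0, 0, -110, 0, 0, 0, 0]

```text
clock: 17.32
ee_pos: [0.5733, 0.0601, 0.2799]
orientation: [[0.267, 0.964, 0.001], [0.964, -0.267, 0.0], [0.0, 0.001, -1.0]]
ft_force: [-0.1, 0.2, -0.8]
opening: -0.005
```

```bash
python3 look.py 10; python3 - <<'E'
import cv2,numpy as np
f=lambda im,x,y,w,h,k:cv2.resize(im[y:y+h,x:x+w],None,fx=k,fy=k,interpolation=cv2.INTER_CUBIC)
w=cv2.imread('pics/w10.png')
cv2.imwrite('pics/v10.png',np.hstack([f(cv2.imread('pics/s10.png'),325,105,88,100,4),f(w,220,60,200,200,2)]))
E
```

```text
17.3167 [0.57329111 0.06014766 0.27985983] [-0.11877897  0.23880556 -0.76805507]
pin shift px -1 7 0.918
wheel change 3.94
```

View pics/v10.png

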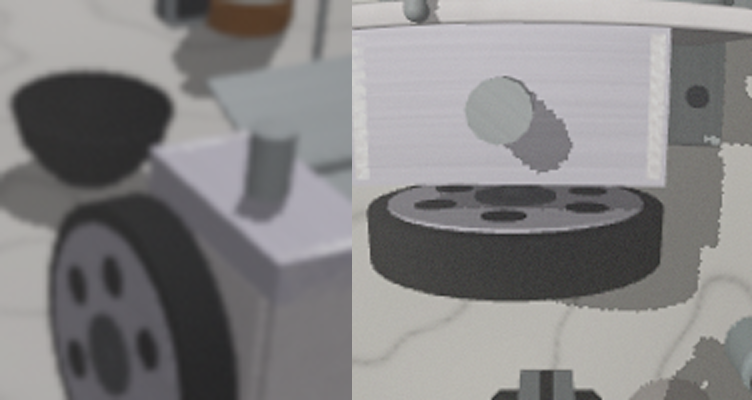

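```bash
python3 - <<'E'
from lib import *
s=ctrl.read_state();print(plane('wrist',(294,115),.224,s),two(ray('wrist',(294,115),s),ray('scene',(393.2,137.5))),plane('scene',(393.2,137.5),.224))
from rig import hand_in
print(hand_in())
E
```

```text
[0.57658023 0.13143284 0.224     ] (array([0.57665086, 0.13149005, 0.22388403]), np.float64(0.00020270909868315624)) [0.57689767 0.13135306 0.224     ]
the job is handed in; nothing more can be done
None
```

The pin is down in the guide bore with its head on the plate, the wheel is locked, and the job is handed in at about 17 s of the 67 s allowed.

I took the slim pin from the block, stood it in the bore and let go. I then rolled the rim towards the robot in fingertip strokes of up to 60 mm, with about 5 to 8 N of force read at the end of each move. After an estimated 1.5 to 2 rad of turning the pin dropped.

**Last checks:**
- **Pin height:** the head top measured 223.9 mm above the counter, against 224 mm expected when home.
- **Pin position:** the head top lies within about 1 mm of the bore's axis. The wrist and scene views agree to 0.2 mm.
- **Upright:** judged only by eye in the final view, where the pin looks upright.
- **Wheel lock:** the sideways force on the fingertip rose to about 5 N when the pin fell.
- **Arm:** lifted clear about 90 mm above the rim, with no contact force beyond sensor noise.

**What failed or disagreed:**
- **First grasp:** it closed on air. The shut fingertips sit about 19 mm behind the reported TCP, not 19 mm ahead as described. I re-gripped 28 mm deeper, and the rim touch later confirmed the offset.
- **Pin settling:** the pin shifted by about 2 pixels in the first stroke, before it dropped. I took this as settling on the hub.
- **Stamp, mug and jars:** I never touched them on purpose, but I did not measure them again at the end.

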